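# Open the lens case and hold its spring follower back at the index clip

## Robot

A 6-joint arm with a two-finger parallel gripper is mounted at the origin on the work surface. World frame = base frame: x ahead of the robot, y to its left, z up, the work surface at z = 0. Lengths are in mm, angles in rad, forces in N, time in s.
With the tool pointing down it reaches from about 350 to 775 mm from the base axis. Payload 7.3 kg.
Tool frame: the origin (TCP) lies on the centre line of the jaws, within the pads' length; the fingertips stand 14 mm ahead of it and the grasp point (between the pads) lies 5 mm behind it; z points along the fingers, y is the line along which they close (so a half turn about z gives the same grasp; the last joint's range is limited). The gripper opens to 92 mm and grips with 3 to 60 N. Pads are 19 mm wide; open, the fingers measure 130 mm over their backs; the gripper's body (75 mm by 190 mm) begins 47 mm behind the grasp point.
Start: joints at [-1.326, 0.342, 1.524, -0, 1.275, -0.146], TCP at [200.01, -485.427, 240.741] pointing down, gripper open.
Joint ranges: [-2.53, 2.53], [-0.77, 2.02], [0.04, 2.7], [-1, 4.14], [0.28, 2.66], [-3.11, 3.11]. Speed limits (rad/s): [2.57, 2.57, 3.14, 3.14, 3.14, 3.14].

## Interface

Orientations are given as [roll, pitch, yaw] about the fixed x, y, z axes, in that order (R = Rz(yaw) Ry(pitch) Rx(roll)).
In Python, from plant import get_obs, capture, bot, spot_in, trace, pinpoint gives the robot as it stands.
- The arm moves only by the tool play_rows, never from a script. Its argument "rows" is a list of rows, each a list of 2 entries, a list of its own where there are three numbers: the shift along the world's x, y, z in units of 3 cm (1.0 is 3 cm), then the turn, a rotation vector about the world's x, y, z in units of 8 degrees (1.0 is 8 degrees). A call has 1 to 12 rows; each row shifts and turns the commanded pose from where the row before left it; what a row does not reach is not made up. A row lasts 1/8 s, in which the tool goes at most 62.5 mm and 10.7 degrees, less where a joint would pass 70% of its speed; a pose out of reach is approached as far as the arm can. A call with a number of a shift or a turn outside -1 to 1 is refused whole. A call with a gripper value outside its range is refused whole. "hand" is the opening, from -1 (shut) to 1 (fully open), set as the call begins (left out, the last holds). The fingers move at their own pace and stop on an object; the grip force is fixed at half the most. Time passes only in rows, so rows that do not move let the fingers close. It gives the time, the measured TCP pose, the force, the opening and the grip force at its end, in the units of the state.
- get_obs(): the state, without advancing time (a new reading comes with each control period).
- capture(name): name is "side" or "top" or "wrist"; returns a dict with "frame" (384x512x3 uint8, red, green, blue), "fov_y" (degrees; the focal length in pixels is half the picture's height over the tangent of half this angle, whatever the lens; pixels are square), "cx", "cy" (the principal point, pixels), "rvec" (rotation vector, rad) and "tvec" (3), from world to camera coordinates, as OpenCV has them; the wrist camera has in their place "hand_eye" (4x4, takes a point from camera to tool coordinates, whose origin is the TCP and whose axes are the flange's). Camera axes: x right, y down, z forward; pixel columns grow to the right and rows downward; lengths in mm; the calibration is good to about 2 mm. A picture is of the moment at which its call begins: read the wrist's pose just before it. There is no depth.
- bot.close_job(): hands the job in; it is judged then, once.
Trained networks look in the newest picture that a camera, given by its name, has taken for a name from the list of things; names that differ only in an ending like _2 or _b are one class to them, and where a whole thing is asked for, a point or a joint stands for the part that bears it (a point fixed in the world has none). Each returns a list of dicts, best first, with "p" (0 to 1); they miss things now and then, are a little off and sometimes report something else, mostly with a low value. They report only what shows in the picture. A call takes as long as a camera call.
- spot_in(query, camera): "at" ([row, column] in pixels, amid what is visible of it).
- trace(query, camera): "mask" (384x512 bool, what is visible of it) and "at" ([row, column] in pixels, amid what is visible of it).
- pinpoint(query, camera): "at" ([row, column] in pixels: a listed point, or the origin of a listed thing).
The state is a dict: "time": time; "joint_positions": joint angles; "dq": joint speeds; "tau": joint torques, N m; "tool_pos": TCP position; "tcp_rot": TCP orientation; "contact_force": force on the tool from outside, world axes, zero at the start; "moment": the same for the moment, N m; "grip_width": finger opening in mm; "finger_force": force on a finger pad.
Only numpy, scipy, OpenCV 4.12 (cv2) and the standard library are available. Lean on these libraries where they do the work, as an engineer would, in place of code of your own. Each camera call takes 0.05 s, during which the arm holds its last target. There are 200 camera calls.

## Task

A lens is about to be added to the row in the tan lens case: lift the loose lid off the case by its knob and set it down flat in the middle of the grey mat, without dropping it. Then take the black post of the spring-loaded follower inside the case, draw it back away from the row of lenses until its pointer lines up with the black index clip on the rail, and keep it there: hold it still for at least two seconds and finish while still holding it. Never let the follower snap back onto the lenses, and leave the pupillometer, the green paddle and the loose lenses where they are.

Things in the scene. Friction and masses are not known exactly. Their poses are not given: they have to be found in the camera images.
- case: Tan open-topped lens case, fixed: 220 (x) x 120 (y) x 60 mm, walls and floor 4 mm. Origin: centre of underside, z up. Starts covered by the lid. A row of upright 38 mm lenses (tops at z 44 mm) fills the +x end from x = 44 mm; the -x end (nearer the robot) is empty for the follower's travel. A 12 mm wide rail runs along x inside the +y wall, centred at y = 46 mm, top z 16 mm.
- lid: Loose tan lid, 220 x 120 mm, about 0.22 kg (varies), on the case rim, long side along the case's x. Origin: centre of underside, z up. Bottom: plug 206 x 106 x 5 mm that drops into the case mouth (3 mm play all round); then a 3 mm panel (top z 8 mm), its underside on the rim; at the centre a neck of 14 mm diameter and a black round knob, 24 mm diameter, z 14 to 36 mm.
- lid_knob (a point): Point on the axis of the lid's knob, 26 mm above the lid's origin: the height to grip.
- mat: Grey mat, 260 mm (its x) by 170 mm (its y), 3 mm thick, fixed on the trolley top to the left or right of the case. Origin: centre of its underside.
- travel (a joint): Travel (m) of the follower in the case: 0 at rest against the lenses, grows as it is drawn along the case's -x, away from the lenses; end stop at 0.058. The spring pulls it back with 5 N at 0 plus 100 N per m (about 9 N at 0.04); friction 0.3 N.
- follower: Spring-return follower. Its grip is a black upright round post, 16 mm diameter, 32 mm tall, on the case's centre line. Origin: on the post's axis at its foot, 18 mm over the trolley (post top 50 mm, 10 mm below the rim); axes as the case's. Below: steel carriage 36 mm wide; plate 62 mm wide, top 42 mm over the trolley, 39 mm from the axis on the lens side. Free room round the post: 25 mm or more.
- pointer_tip (a point): Tip of the follower's pointer (a dark steel bar 6 mm wide), 20 mm above the trolley top: level with the post's axis along the case's x, and 38 mm from it towards the case's +y. It moves with the follower.
- clip: Black index clip fixed on the rail: 10 mm (x, along the rail) x 14 x 6 mm plus a 4 mm wide ridge across its top (10 mm in all). Origin: centre of underside; axes as the case's. The follower is at the mark when pointer tip and ridge have the same x in the case's frame. At the start it lies 24 to 44 mm from the pointer towards the case's -x.
- pupillometer: Bystander: silver pupillometer body, about 150 x 180 x 67 mm, loose, on the other side of the case from the mat. Origin: centre of its underside.
- paddle: Bystander: green flat hand paddle (disc of 90 mm with a handle, 210 mm long, 5 mm thick), loose, beyond the case. Its origin lies 70 mm from the disc's centre, on the handle.
- lens1: Bystander: loose chrome-ringed lens, 38 mm across, 4 mm thick, lying flat between the robot and the case. Origin: centre of its underside.
- lens2: Bystander: a second loose lens like lens1.

How it is judged:
By the outcome, as a careful person would: the job done as asked, in the order asked, and still so for the second after the job is handed in, while the arm keeps its last pose, push and grip.
It also fails if it takes over 59 s, if anything falls off the work surface, if the arm or the gripper's body presses on something with over 40 N, if the wrist force passes 120 N, or if a joint passes its speed limit or range.

## Working session

There is one attempt and no reset: what is moved stays moved. The work goes in short steps, Python scripts to look and compute and a tool call to move; the robot and the scene stay as the last step left them, time stands still between calls to the robot, and variables do not carry over. Pictures are saved under pics/ and viewed, at most 10 in all, crops included, and the job is handed in when it is done.

Besides the shell and the picture viewer there is one more tool, called by a JSON object that holds its "fn" and its "kwargs". play_rows: Moves the arm, as the interface text tells. Shifts and turns lie within -1 to 1; 1 stands for 3 cm of shift or 8 degrees of turn. Its arguments: {"type":"object","properties":{"rows":{"type":"array"},"hand":{"type":"number"}},"required":["rows"]}

```bash
mkdir -p pics; cat > h.py <<'E'
import numpy as np, cv2
from scipy.spatial.transform import Rotation as R
from plant import get_obs, capture, bot, spot_in, trace, pinpoint
def cam(name):
    o=get_obs(); c=capture(name); f=192/np.tan(np.radians(c["fov_y"])/2)
    if "rvec" in c:
        M=cv2.Rodrigues(np.array(c["rvec"],float))[0]; t=np.array(c["tvec"],float).ravel()
    else:
        T=np.eye(4);T[:3,:3]=R.from_euler('xyz',o["tcp_rot"]).as_matrix();T[:3,3]=o["tool_pos"]
        W=np.linalg.inv(T@np.array(c["hand_eye"])); M,t=W[:3,:3],W[:3,3]
    return dict(img=c["frame"],f=f,cx=c["cx"],cy=c["cy"],M=M,t=t)
def back(c,at,z):
    d=c["M"].T@np.array([(at[1]-c["cx"])/c["f"],(at[0]-c["cy"])/c["f"],1]); o=-c["M"].T@c["t"]
    return o+d*(z-o[2])/d[2]
def proj(c,p):
    q=c["M"]@np.array(p,float)+c["t"]; return [c["f"]*q[1]/q[2]+c["cy"],c["f"]*q[0]/q[2]+c["cx"]]
def tri(obs): # [(cam,at)]
    A=np.zeros((3,3));b=np.zeros(3)
    for c,at in obs:
        o=back(c,at,0);o2=-c["M"].T@c["t"];d=(o-o2)/np.linalg.norm(o-o2);P=np.eye(3)-np.outer(d,d);A+=P;b+=P@o2
    return np.linalg.solve(A,b)
def save(n,im): cv2.imwrite("pics/"+n+".png",im[:,:,::-1])
E
python3 - <<'E'
from h import *
np.set_printoptions(precision=1,suppress=True)
print(get_obs())
cs={n:cam(n) for n in("top","side")}
save("a",cv2.resize(np.vstack([cs["top"]["img"],cs["side"]["img"]]),(400,600)))
save("top",cs["top"]["img"]);save("side",cs["side"]["img"])
for q,z in(("lid_knob",None),("lid",60),("mat",0),("case",0),("pupillometer",0),("paddle",0),("lens1",0),("clip",16)):
    ob=[]
    for n in cs:
        r=pinpoint(q,n)[:2]
        for k in r: print(q,n,k["p"],np.array(k["at"]),back(cs[n],k["at"],z if z is not None else 86))
        if r: ob.append((cs[n],r[0]["at"]))
    if len(ob)==2: print("   tri",tri(ob))
m=trace("lid","top"); 
for q,z in(("lid",68),("mat",3)):
    m=trace(q,"top")
    if m:
        c=max(cv2.findContours(m[0]["mask"].astype('uint8'),0,1)[0],key=cv2.contourArea)
        P=np.array([back(cs["top"],(p[0][1],p[0][0]),z)[:2] for p in c],np.float32)
        print(q,m[0]["p"],cv2.minAreaRect(P))
E
```

```text
{'time': 0.0, 'joint_positions': array([-1.3,  0.3,  1.5, -0. ,  1.3, -0.1]), 'dq': array([-0.,  0., -0., -0.,  0., -0.]), 'tau': array([ -0. , -43.1, -24.4,   0.1,   0.1,  -0. ]), 'tool_pos': array([ 199.9, -485. ,  240.1]), 'tcp_rot': array([-3.1, -0. ,  0.4]), 'contact_force': array([ 0.1, -0.7, -0. ]), 'moment': array([-0. ,  0.1, -0.1]), 'finger_force': 0.0, 'grip_width': 91.60787934129895}
lid_knob top 0.71 [192.  238.4] [567.9  40.8  86. ]
lid_knob side 0.61 [195.3 236.1] [576.6  38.7  86. ]
lid_knob side 0.6 [167.2 190.3] [730.1  -0.4  86. ]
   tri [570.8  41.9  91.9]
lid top 0.92 [196.3 241.6] [560.5  35.   60. ]
lid top 0.47 [283.4 231.9] [370.2  56.6  60. ]
lid side 0.87 [208.8 241.3] [556.3  54.1  60. ]
   tri [563.8  36.5  34.5]
mat top 0.6 [221.  399.8] [ 503.8 -339.1    0. ]
mat side 0.88 [136.7 304.9] [ 511.2 -330.1   -0. ]
   tri [ 508.4 -339.8   -6.4]
case side 0.77 [217.  240.9] [566.8  38.8   0. ]
case side 0.31 [196.4 240.4] [597.7 -24.3   0. ]
pupillometer top 0.56 [224.4 129.4] [499.4 305.6   0. ]
pupillometer side 0.8 [319.3 216.6] [500.9 305.2   0. ]
   tri [500.  305.4   1.3]
paddle top 0.58 [104.8 283.2] [790.3 -65.5   0. ]
paddle side 0.61 [164.6 188.2] [794.1 -74.    0. ]
   tri [786.3 -64.5  12.1]
lens1 top 0.69 [279.9 278.5] [367.7 -48.8   0. ]
lens1 top 0.58 [284.7 229.5] [357.2  66.3   0. ]
lens1 side 0.72 [215.4 321.4] [372.9 -50.1   0. ]
lens1 side 0.71 [252.7 310. ] [366.2  69.3   0. ]
   tri [370.5 -47.8   4.4]
lid 0.89 ((560.1454467773438, 39.91026306152344), (121.74116516113281, 221.4651336669922), 73.87574768066406)
mat 0.6 ((512.3765869140625, -338.4652099609375), (260.1683654785156, 173.47930908203125), 8.009432792663574)
```

View pics/top.png

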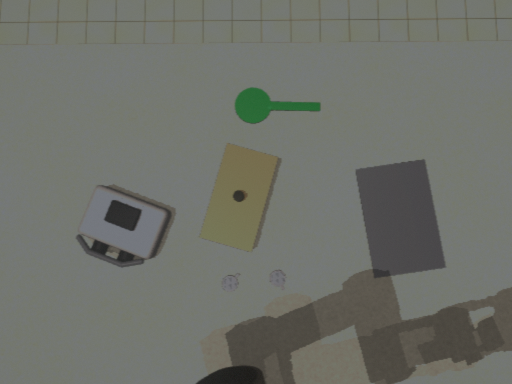

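View pics/side.png

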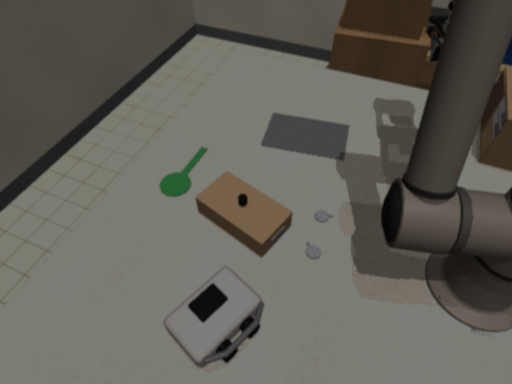

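Top view: lid/case is centred near pixel (row 196, col 239), yaw about -16°. The mat is on the right at (220, 400), the pupillometer on the left, the paddle beyond, and the two lenses at rows ~280. The side view agrees. Moving above the knob.

{"fn": "play_rows", "kwargs": {"rows": [[[0.67, 0.97, 0], [0, 0, 0.5]], [[0.67, 0.97, 0], [0, 0, 0.5]], [[0.67, 0.97, 0], [0, 0, 0.5]], [[0.67, 0.97, 0], [0, 0, 0.5]], [[0.67, 0.97, 0], [0, 0, 0.5]], [[0.67, 0.97, 0], [0, 0, 0.5]], [[0.67, 0.97, 0], [0, 0, 0.5]], [[0.67, 0.97, 0], [0, 0, 0.5]], [[0.67, 0.97, 0], [0, 0, 0.5]], [[0.67, 0.97, 0], [0, 0, 0.5]]], "hand": 1}}

```text
time: 2.3
tool_pos: [401.6, -193.4, 240.9]
tcp_rot: [3.141, 0.0, 1.091]
contact_force: [0.5, 0.4, 0.0]
grip_width: 91.6
finger_force: 0.0
```

{"fn": "play_rows", "kwargs": {"rows": [[[0.67, 0.97, 0], [0, 0, 0.5]], [[0.67, 0.97, 0], [0, 0, 0.5]], [[0.67, 0.97, 0], [0, 0, 0.5]], [[0.67, 0.97, 0], [0, 0, 0]], [[0.67, 0.97, 0], [0, 0, 0]], [[0.67, 0.97, 0], [0, 0, 0]], [[0.67, 0.97, 0], [0, 0, 0]], [[0, 0, 0], [0, 0, 0]], [[0, 0, 0], [0, 0, 0]]]}}

```text
time: 3.42
tool_pos: [541.3, 9.0, 240.6]
tcp_rot: [-3.141, 0.0, 1.299]
contact_force: [-0.2, 0.4, 0.1]
grip_width: 91.9
finger_force: 0.0
```

```bash
python3 - <<'E'
from h import *
np.set_printoptions(precision=2,suppress=True)
o=get_obs();print(o["tool_pos"],np.degrees(o["tcp_rot"]),o["joint_positions"])
c=cam("wrist");save("w1",c["img"])
for k in pinpoint("lid_knob","wrist")[:2]: print(k["p"],k["at"],back(c,k["at"],81))
for k in pinpoint("lid","wrist")[:2]: print(k["p"],k["at"],back(c,k["at"],55))
m=trace("lid","wrist")
if m:
  k=max(cv2.findContours(m[0]["mask"].astype('uint8'),0,1)[0],key=cv2.contourArea)
  P=np.array([back(c,(p[0][1],p[0][0]),63)[:2] for p in k],np.float32);print(cv2.minAreaRect(P))
m=trace("lid_knob","wrist")
if m: print("knobmask",m[0]["p"],m[0]["at"],m[0]["mask"].sum())
E
```

```text
[541.34   8.98 240.57] [-179.97    0.03   74.41] [-0.12  0.37  1.48 -0.    1.29  0.15]
0.72 [146.2, 263.4] [561.87  43.81  81.  ]
0.6 [148.7, 263.2] [560.92  41.14  81.  ]
0.69 [148.3, 260.1] [557.33  39.17  55.  ]
((395.120849609375, 68.1553955078125), (30.534080505371094, 38.15265655517578), 82.5761947631836)
knobmask 0.61 [144.0, 259.7] 18017
```

View pics/w1.png

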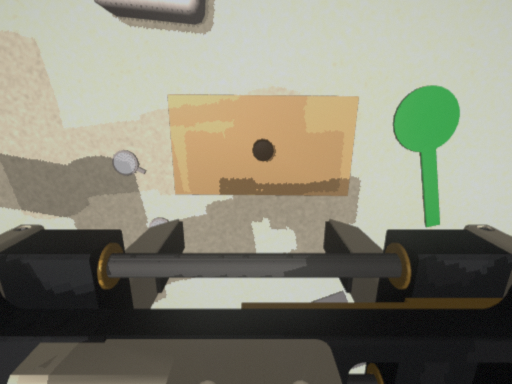

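The wrist view shows the lid cleanly: knob at (row 150, col 263), corners roughly (95,168), (96,358), (194,350), (194,175). I'll refine with colour.

```bash
python3 - <<'E'
from h import *
np.set_printoptions(precision=2,suppress=True)
c=cam("wrist");im=c["img"]
b=(im[120:180,230:300].sum(2)<150);n,l,s,ce=cv2.connectedComponentsWithStats(b.astype('uint8'))
i=1+np.argmax(s[1:,4]);at=(ce[i][1]+120,ce[i][0]+230);print(s[i],at)
for z in(81,86,91):print(back(c,at,z))
P=[back(c,a,63)[:2] for a in((95,167.5),(95.5,358),(194.5,350.5),(194.5,175.5))]
P=np.array(P);print(P.round(1),P.mean(0),cv2.minAreaRect(P.astype(np.float32)))
for a in((95,167.5),(95.5,358)):pass
print(np.degrees(np.arctan2(*(P[1]-P[0])[::-1])),np.degrees(np.arctan2(*(P[2]-P[3])[::-1])))
E
```

```text
[38 37  1  1  1] (np.float64(157.0), np.float64(268.0))
[564.08  30.01  81.  ]
[564.04  30.85  86.  ]
[563.99  31.69  91.  ]
[[471.9 126.8]
 [681.3  67.5]
 [652.8 -47.5]
 [439.   12.5]] [561.26  39.8 ] ((561.9864501953125, 39.73633575439453), (118.98339080810547, 222.11277770996094), 74.32532501220703)
-15.819480698488602 -15.674671269989496
```

{"fn": "play_rows", "kwargs": {"rows": [[[0.34, 0.53, 0], [0, 0, 0]], [[0.34, 0.53, 0], [0, 0, 0]], [[0, 0, -0.9], [0, 0, 0]], [[0, 0, -0.9], [0, 0, 0]], [[0, 0, -0.9], [0, 0, 0]], [[0, 0, -0.9], [0, 0, 0]], [[0, 0, -0.9], [0, 0, 0]], [[0, 0, 0], [0, 0, 0]]]}}

```text
time: 4.72
tool_pos: [561.3, 42.2, 103.7]
tcp_rot: [-3.137, 0.001, 1.299]
contact_force: [0.8, -0.2, -0.3]
grip_width: 91.7
finger_force: 0.0
```

```bash
python3 - <<'E'
from h import *
np.set_printoptions(precision=2,suppress=True)
print(get_obs()["tool_pos"])
cs={n:cam(n) for n in("top","side","wrist")}
save("w2",cv2.resize(np.hstack([cs["side"]["img"][150:260,180:310],]),(780,600)))
save("w3",cs["wrist"]["img"])
for n in cs:
  for k in pinpoint("lid_knob",n)[:2]: print(n,k["p"],k["at"],back(cs[n],k["at"],81))
E
```

```text
[561.26  42.25 103.73]
side 0.82 [200.3, 238.7] [565.87  46.95  81.  ]
wrist 0.92 [229.4, 251.9] [560.66  40.28  81.  ]
```

View pics/w3.png

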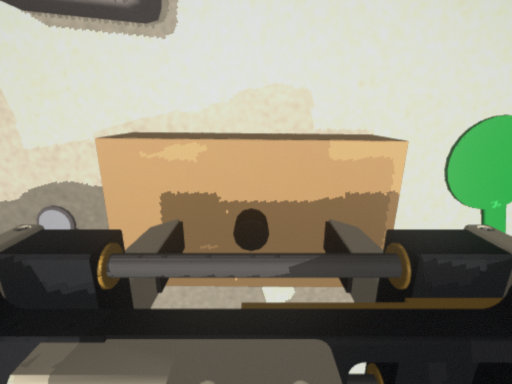

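The knob at (229, 252) sits between the fingers and lies within 2 mm. Going down and closing.

{"fn": "play_rows", "kwargs": {"rows": [[[0, -0.05, -0.4], [0, 0, 0]], [[0, 0, -0.4], [0, 0, 0]], [[0, 0, 0], [0, 0, 0]]]}}

```text
time: 5.4
tool_pos: [561.1, 39.5, 80.2]
tcp_rot: [-3.139, 0.001, 1.298]
contact_force: [-0.1, -0.0, 0.9]
grip_width: 91.9
finger_force: 0.0
```

{"fn": "play_rows", "kwargs": {"rows": [[[0, 0, 0], [0, 0, 0]], [[0, 0, 0], [0, 0, 0]], [[0, 0, 0], [0, 0, 0]], [[0, 0, 0], [0, 0, 0]], [[0, 0, 0], [0, 0, 0]], [[0, 0, 0], [0, 0, 0]], [[0, 0, 0], [0, 0, 0]], [[0, 0, 0], [0, 0, 0]]], "hand": -1}}

```text
time: 6.4
tool_pos: [561.8, 39.6, 81.7]
tcp_rot: [-3.141, 0.0, 1.298]
contact_force: [-1.5, 1.1, 0.7]
grip_width: 23.5
finger_force: 30.0
```

{"fn": "play_rows", "kwargs": {"rows": [[[0, 0, 0.15], [0, 0, 0]], [[0, 0, 0.3], [0, 0, 0]], [[0, 0, 0.4], [0, 0, 0]], [[0, 0, 0.5], [0, 0, 0]], [[0, 0, 0.5], [0, 0, 0]], [[0, 0, 0.4], [0, 0, 0]], [[0, 0, 0.3], [0, 0, 0]], [[0, 0, 0.15], [0, 0, 0]], [[0, 0, 0], [0, 0, 0]]]}}

```text
time: 7.52
tool_pos: [562.1, 39.6, 162.8]
tcp_rot: [3.141, -0.0, 1.298]
contact_force: [-0.7, -0.3, -2.6]
grip_width: 22.8
finger_force: 30.0
```

```bash
python3 - <<'E'
from h import *
np.set_printoptions(precision=2,suppress=True)
o=get_obs();print(o["tool_pos"],o["contact_force"],o["grip_width"])
cs={n:cam(n) for n in("top","side","wrist")}
save("w4",np.hstack([cs["side"]["img"][100:300,120:350],cs["top"]["img"][100:300,150:300],cs["wrist"]["img"][100:300,90:450]]))
q=lambda n:(pinpoint("mat",n) or [None])[0]
for n in("top","side"):
  k=q(n); print(n,k and (k["p"],back(cs[n],k["at"],0)))
for n in("top","side"):
  m=trace("mat",n)
  if m:
    k=max(cv2.findContours(m[0]["mask"].astype('uint8'),0,1)[0],key=cv2.contourArea)
    P=np.array([back(cs[n],(p[0][1],p[0][0]),3)[:2] for p in k],np.float32);print(n,m[0]["p"],cv2.minAreaRect(P))
E
```

```text
[562.12  39.57 162.82] [-0.65 -0.35 -2.55] 22.839433843835018
top (0.84, array([ 503.85, -330.81,    0.  ]))
side (0.81, array([ 509.42, -336.12,   -0.  ]))
top 0.57 ((510.9818420410156, -338.22479248046875), (260.7787170410156, 170.39306640625), 8.253402709960938)
side 0.74 ((510.23699951171875, -336.0054931640625), (260.64141845703125, 170.83348083496094), 8.002776145935059)
```

View pics/w4.png

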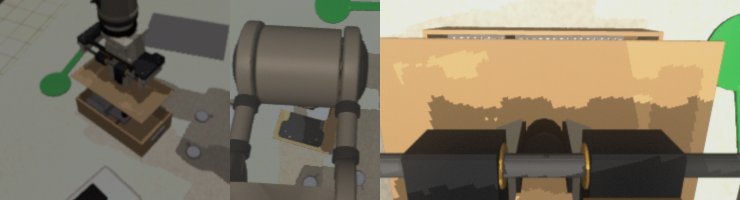

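The lid is up and level; its plug clears the case rim. Carrying it to the mat.

{"fn": "play_rows", "kwargs": {"rows": [[[0, -0.2, 0], [0, 0, 0]], [[0, -0.4, 0], [0, 0, 0]], [[0, -0.6, 0], [0, 0, 0]], [[0, -0.8, 0], [0, 0, 0]], [[-0.155, -0.777, 0], [0, 0, 0.272]], [[-0.155, -0.777, 0], [0, 0, 0.272]], [[-0.155, -0.777, 0], [0, 0, 0.272]], [[-0.155, -0.777, 0], [0, 0, 0.272]], [[-0.155, -0.777, 0], [0, 0, 0.272]], [[-0.155, -0.777, 0], [0, 0, 0.272]], [[-0.155, -0.777, 0], [0, 0, 0.272]]]}}

```text
time: 9.25
tool_pos: [528.9, -185.7, 162.8]
tcp_rot: [3.141, 0.0, 1.565]
contact_force: [-0.0, 0.7, -3.4]
grip_width: 22.9
finger_force: 30.0
```

{"fn": "play_rows", "kwargs": {"rows": [[[-0.155, -0.777, 0], [0, 0, 0.272]], [[-0.155, -0.777, 0], [0, 0, 0.272]], [[-0.155, -0.777, 0], [0, 0, 0.272]], [[-0.155, -0.777, 0], [0, 0, 0.272]], [[0, -0.8, 0], [0, 0, 0]], [[0, -0.6, 0], [0, 0, 0]], [[0, -0.4, 0], [0, 0, 0]], [[0, -0.2, 0], [0, 0, 0]], [[0, 0, -0.3], [0, 0, 0]], [[0, 0, -0.6], [0, 0, 0]], [[0, 0, -0.6], [0, 0, 0]], [[0, 0, 0], [0, 0, 0]]]}}

```text
time: 10.75
tool_pos: [510.2, -335.3, 115.8]
tcp_rot: [-3.139, -0.003, 1.717]
contact_force: [0.2, -1.0, -2.9]
grip_width: 23.1
finger_force: 30.0
```

```bash
python3 - <<'E'
from h import *
np.set_printoptions(precision=2,suppress=True)
for i in range(4):
  cam("side");o=get_obs();print(o["tool_pos"],o["contact_force"],np.degrees(o["tcp_rot"]),o["grip_width"])
c=cam("wrist")
cs={n:cam(n) for n in("top","side","wrist")}
save("w5",np.hstack([cs["side"]["img"][60:260,200:430],cs["wrist"]["img"][60:260,30:500]]))
for n in("top","side","wrist"):
  for k in pinpoint("lid_knob",n)[:1]: print(n,k["p"],back(cs[n],k["at"],o["tool_pos"][2]))
E
```

```text
[ 510.8  -335.91  117.07] [ 0.02 -0.13 -3.2 ] [-179.94   -0.09   98.37] 23.048418517756712
[ 511.22 -336.4   117.91] [-0.23  0.35 -1.95] [179.99  -0.    98.36] 23.236510758131534
[ 511.39 -336.72  118.37] [ 0.23  0.14 -1.4 ] [179.95   0.04  98.35] 23.045129860828947
[ 511.46 -336.89  118.6 ] [ 1.32  0.28 -2.26] [179.94   0.06  98.35] 23.0031410401122
top 0.7 [ 510.43 -342.27  118.6 ]
side 0.89 [ 514.52 -338.87  118.6 ]
wrist 0.65 [ 511.17 -335.26  118.6 ]
```

View pics/w5.png

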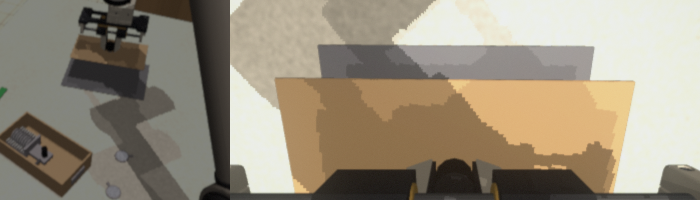

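{"fn": "play_rows", "kwargs": {"rows": [[[0, 0, -0.3], [0, 0, 0]], [[0, 0, -0.5], [0, 0, 0]], [[0, 0, -0.6], [0, 0, 0]], [[0, 0, -0.6], [0, 0, 0]], [[0, 0, -0.4], [0, 0, 0]], [[0, 0, -0.2], [0, 0, 0]], [[0, 0, -0.1], [0, 0, 0]], [[0, 0, -0.1], [0, 0, 0]], [[0, 0, 0], [0, 0, 0]], [[0, 0, 0], [0, 0, 0]], [[0, 0, 0], [0, 0, 0]]]}}

```text
time: 12.68
tool_pos: [511.1, -336.9, 34.0]
tcp_rot: [3.141, 0.0, 1.716]
contact_force: [-0.4, 0.7, -2.2]
grip_width: 23.5
finger_force: 30.0
```

{"fn": "play_rows", "kwargs": {"rows": [[[0, 0, -0.05], [0, 0, 0]], [[0, 0, -0.05], [0, 0, 0]], [[0, 0, 0], [0, 0, 0]], [[0, 0, 0], [0, 0, 0]]]}}

```text
time: 13.18
tool_pos: [511.0, -336.8, 30.7]
tcp_rot: [3.141, -0.0, 1.716]
contact_force: [0.2, -0.2, -3.6]
grip_width: 23.8
finger_force: 30.0
```

{"fn": "play_rows", "kwargs": {"rows": [[[0, 0, -0.03], [0, 0, 0]], [[0, 0, 0], [0, 0, 0]], [[0, 0, 0], [0, 0, 0]], [[0, 0, 0], [0, 0, 0]]]}}

```text
time: 13.68
tool_pos: [511.0, -336.8, 29.8]
tcp_rot: [3.142, -0.0, 1.716]
contact_force: [0.2, -0.6, -3.2]
grip_width: 23.3
finger_force: 30.0
```

{"fn": "play_rows", "kwargs": {"rows": [[[0, 0, -0.03], [0, 0, 0]], [[0, 0, 0], [0, 0, 0]], [[0, 0, 0], [0, 0, 0]], [[0, 0, 0], [0, 0, 0]]]}}

```text
time: 14.18
tool_pos: [511.0, -336.9, 29.7]
tcp_rot: [3.141, 0.0, 1.716]
contact_force: [-2.6, 1.9, 5.9]
grip_width: 23.1
finger_force: 30.0
```

{"fn": "play_rows", "kwargs": {"rows": [[[0, 0, 0], [0, 0, 0]], [[0, 0, 0], [0, 0, 0]], [[0, 0, 0], [0, 0, 0]], [[0, 0, 0], [0, 0, 0]], [[0, 0, 0], [0, 0, 0]], [[0, 0, 0.3], [0, 0, 0]], [[0, 0, 0.7], [0, 0, 0]], [[0, 0, 1], [0, 0, 0]], [[0, 0, 1], [0, 0, 0]], [[0, 0, 1], [0, 0, 0]], [[0, 0, 1], [0, 0, 0]], [[0, 0, 1], [0, 0, 0]]], "hand": 1}}

```text
time: 15.68
tool_pos: [510.9, -336.8, 210.7]
tcp_rot: [3.141, 0.001, 1.716]
contact_force: [0.1, -0.5, 0.1]
grip_width: 91.7
finger_force: 0.0
```

{"fn": "play_rows", "kwargs": {"rows": [[[0.08, 0.95, 0], [0, 0, -0.25]], [[0.08, 0.95, 0], [0, 0, -0.25]], [[0.08, 0.95, 0], [0, 0, -0.25]], [[0.08, 0.95, 0], [0, 0, -0.25]], [[0.08, 0.95, 0], [0, 0, -0.25]], [[0.08, 0.95, 0], [0, 0, -0.25]], [[0.08, 0.95, 0], [0, 0, -0.25]], [[0.08, 0.95, 0], [0, 0, -0.25]], [[0.08, 0.95, 0], [0, 0, -0.25]], [[0.08, 0.95, 0], [0, 0, -0.25]], [[0.08, 0.95, 0], [0, 0, -0.25]], [[0.08, 0.95, 0], [0, 0, -0.25]]]}}

```text
time: 17.18
tool_pos: [539.8, 6.1, 209.7]
tcp_rot: [3.141, -0.0, 1.296]
contact_force: [0.2, -0.4, 0.5]
grip_width: 92.0
finger_force: 0.0
```

{"fn": "play_rows", "kwargs": {"rows": [[[0, 0, 0], [0, 0, 0]], [[0, 0, 0], [0, 0, 0]], [[0, 0, 0], [0, 0, 0]], [[0, 0, 0], [0, 0, 0]]]}}

```text
time: 17.68
tool_pos: [539.7, 4.4, 209.0]
tcp_rot: [3.141, 0.0, 1.296]
contact_force: [0.4, 0.2, -0.0]
grip_width: 91.8
finger_force: 0.0
```

```bash
python3 - <<'E'
from h import *
np.set_printoptions(precision=2,suppress=True)
o=get_obs();print(o["tool_pos"],np.degrees(o["tcp_rot"]))
cs={n:cam(n) for n in("wrist","top","side")}
save("w6",np.vstack([cs["wrist"]["img"][:230],np.hstack([cs["side"]["img"][90:250,190:350],cs["top"]["img"][140:300,190:446],np.zeros((160,96,3),'uint8')])]))
for q,z in(("follower",18),("pointer_tip",20),("clip",16),("case",0)):
  ob=[]
  for n in cs:
    for k in pinpoint(q,n)[:1]: print(q,n,k["p"],np.array(k["at"]),back(cs[n],k["at"],z))
for n in cs:
  for k in pinpoint("lid",n)[:1]: print("lid",n,k["p"],np.array(k["at"]),back(cs[n],k["at"],3))
m=trace("lid","top")
k=max(cv2.findContours(m[0]["mask"].astype('uint8'),0,1)[0],key=cv2.contourArea)
P=np.array([back(cs["top"],(p[0][1],p[0][0]),11)[:2] for p in k],np.float32);print(cv2.minAreaRect(P))
E
```

```text
[539.74   4.42 208.97] [179.99   0.01  74.27]
follower wrist 0.88 [140.4 259.3] [557.49  43.64  18.  ]
follower side 0.58 [214.1 245.6] [553.43  37.12  18.  ]
pointer_tip wrist 0.8 [111.3 256. ] [562.85  78.18  20.  ]
pointer_tip top 0.29 [223.8 129.3] [500.83 298.71  20.  ]
pointer_tip side 0.78 [224.8 232. ] [570.63  82.59  20.  ]
clip wrist 0.5 [101.8 235.1] [541.6   95.58  16.  ]
clip top 0.73 [222.9 128.2] [502.94 302.79  16.  ]
case wrist 0.8 [140.5 262.1] [560.88  40.72   0.  ]
case side 0.55 [219.6 244.2] [555.31  43.04   0.  ]
lid top 0.68 [218.7 399. ] [ 509.24 -336.26    3.  ]
lid side 0.57 [134.8 301.5] [ 523.31 -331.26    3.  ]
((509.8132019042969, -336.31121826171875), (219.85784912109375, 120.40778350830078), 7.649401664733887)
```

View pics/w6.png

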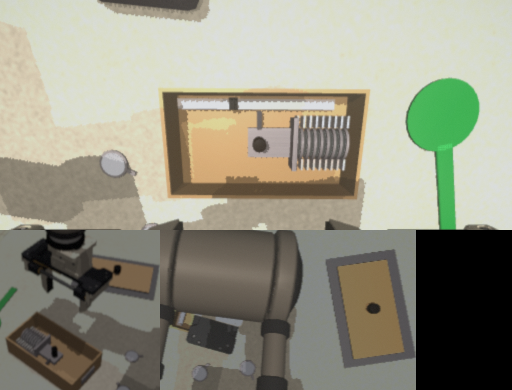

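The lid lies flat and centred on the mat (509.8, -336.3, yaw 7.7°). In the wrist view the post is at about (145, 259), the clip at (103, 234) and the pointer near (112, 259). Zooming in for accuracy.

```bash
python3 - <<'E'
from h import *
np.set_printoptions(precision=2,suppress=True)
o=get_obs()
c=cam("wrist");im=c["img"];print(c["cx"],c["cy"],c["f"],-c["M"].T@c["t"],c["M"])
save("w7",cv2.resize(im[80:180,210:320],None,fx=6,fy=6,interpolation=cv2.INTER_CUBIC))
for th in(40,60,80):
  b=(im[80:180,200:320].max(2)<th).astype('uint8');n,l,s,ce=cv2.connectedComponentsWithStats(b)
  for i in range(1,n):
    if s[i,4]>15: print(th,s[i]+[200,80,0,0,0],ce[i][::-1]+[80,200])
u=np.array([np.cos(np.radians(-15.8)),np.sin(np.radians(-15.8))])
P=np.array([back(c,a,60)[:2] for a in((90,161),(91,369),(198,361),(198,167))]);print(P,P.mean(0),np.degrees(np.arctan2(*(P[1]-P[0])[::-1])),np.degrees(np.arctan2(*(P[2]-P[3])[::-1])))
E
```

```text
253.6659359839871 190.77154203828718 264.63259339482124 [559.65  77.66 351.94] [[ 0.96 -0.27 -0.  ]
 [-0.26 -0.92  0.28]
 [-0.08 -0.27 -0.96]]
80 [230  99   7  11  30] [102.2  233.87]
80 [254 138  12  14 139] [144.66 259.35]
[[473.45 125.67]
 [680.41  66.59]
 [653.79 -46.79]
 [437.31  13.93]] [561.24  39.85] -15.933250364712535 -15.665831608059253
```

View pics/w7.png

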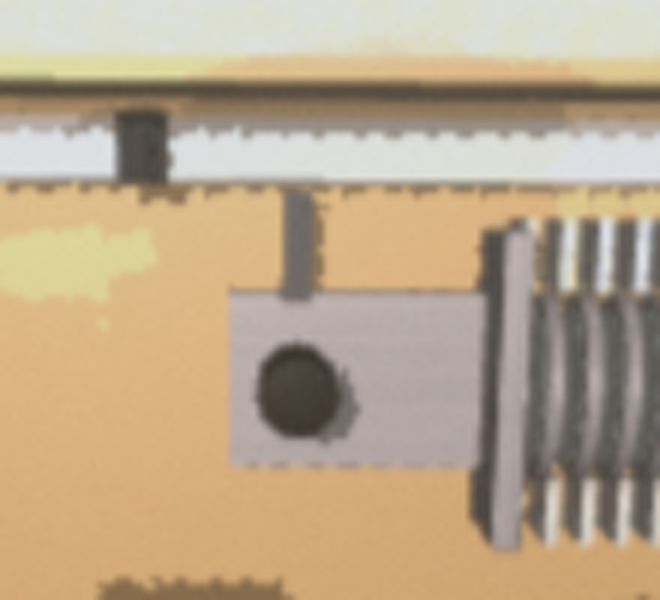

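The crop shows the clip at (104.5, 233.7), the pointer tip at (112, 259.8) and the post at (145, 259.7).

```bash
python3 - <<'E'
from h import *
np.set_printoptions(precision=2,suppress=True)
c=cam("wrist");a=np.radians(-15.8);E=np.array([[np.cos(a),np.sin(a)],[-np.sin(a),np.cos(a)]])
for n,at,z in(("clip",(104.5,233.7),24),("tip",(112,259.8),20),("post",(144.5,259.5),48),("post",(144.5,259.5),42),("plate top L",(130,294),42)):
  p=back(c,at,z);print(n,p,E@(p[:2]-[561.2,39.9]))
E
```

```text
clip [539.52  93.46  24.  ] [-35.45  45.63]
tip [566.99  76.96  20.  ] [-4.52 37.24]
post [556.68  42.9   48.  ] [-5.16  1.66]
post [556.63  42.22  42.  ] [-5.03  0.98]
plate top L [598.95  47.41  42.  ] [34.28 17.51]
```

{"fn": "play_rows", "kwargs": {"rows": [[[0.28, 0.62, 0], [0, 0, 0]], [[0.28, 0.62, 0], [0, 0, 0]], [[0, 0, -0.9], [0, 0, 0]], [[0, 0, -0.9], [0, 0, 0]], [[0, 0, -0.9], [0, 0, 0]], [[0, 0, -0.9], [0, 0, 0]], [[0, 0, -0.6], [0, 0, 0]], [[0, 0, -0.4], [0, 0, 0]], [[0, 0, 0], [0, 0, 0]], [[0, 0, 0], [0, 0, 0]], [[0, 0, 0], [0, 0, 0]]], "hand": -0.43}}

```text
time: 20.1
tool_pos: [557.1, 42.4, 71.8]
tcp_rot: [3.14, -0.0, 1.297]
contact_force: [0.3, 0.3, 1.5]
grip_width: 25.9
finger_force: 0.0
```

```bash
python3 - <<'E'
from h import *
np.set_printoptions(precision=2,suppress=True)
c=cam("side");w=cam("wrist");o=get_obs();print(o["tool_pos"],np.degrees(o["tcp_rot"]),o["grip_width"])
save("w8",np.hstack([cv2.resize(c["img"][170:270,190:310],(480,400),interpolation=cv2.INTER_CUBIC),cv2.resize(w["img"][100:300,170:330],(320,400))]))
for q,z in(("follower",18),("pointer_tip",20),("clip",16),("case",0)):
  for n,cc in(("wrist",w),("side",c)):
    for k in pinpoint(q,n)[:1]: print(q,n,k["p"],np.array(k["at"]),back(cc,k["at"],z))
E
```

```text
[556.91  42.34  71.57] [179.93  -0.01  74.33] 26.108500537827258
follower wrist 0.77 [214.1 255.1] [557.17  40.41  18.  ]
follower side 0.65 [215.6 242.5] [558.84  44.68  18.  ]
pointer_tip side 0.96 [225.8 234.8] [562.78  82.54  20.  ]
clip wrist 0.56 [154.6 215.6] [541.24  93.81  16.  ]
case wrist 0.78 [202.  259.1] [561.66  43.34   0.  ]
case side 0.79 [217.1 242.6] [562.56  37.37   0.  ]
```

View pics/w8.png

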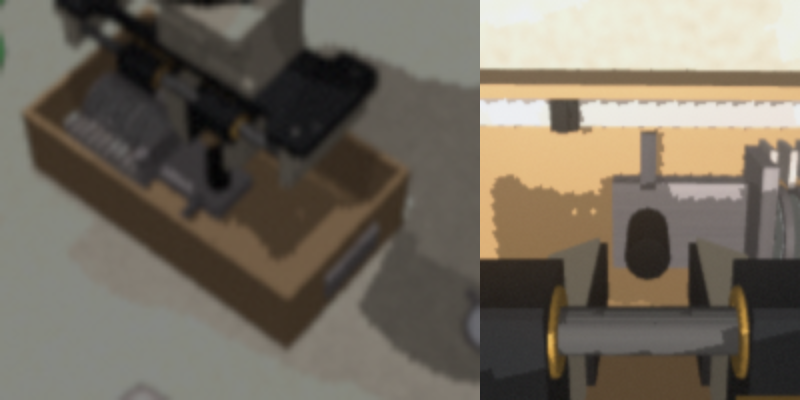

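The post is centred between the fingers (crop col 648 against inner finger edges at 607 and 690). Descending and closing.

{"fn": "play_rows", "kwargs": {"rows": [[[0, 0, -0.4], [0, 0, 0]], [[0, 0, -0.4], [0, 0, 0]], [[0, 0, -0.38], [0, 0, 0]], [[0, 0, 0], [0, 0, 0]], [[0, 0, 0], [0, 0, 0]], [[0, 0, 0], [0, 0, 0]]]}}

```text
time: 21.35
tool_pos: [556.9, 42.4, 35.9]
tcp_rot: [3.141, -0.0, 1.297]
contact_force: [-0.9, 0.0, 0.1]
grip_width: 26.1
finger_force: 0.0
```

{"fn": "play_rows", "kwargs": {"rows": [[[0, 0, 0], [0, 0, 0]], [[0, 0, 0], [0, 0, 0]], [[0, 0, 0], [0, 0, 0]], [[0, 0, 0], [0, 0, 0]], [[0, 0, 0], [0, 0, 0]], [[0, 0, 0], [0, 0, 0]]], "hand": -1}}

```text
time: 22.1
tool_pos: [556.9, 42.3, 35.8]
tcp_rot: [3.141, -0.0, 1.297]
contact_force: [0.5, -0.4, 4.4]
grip_width: 15.4
finger_force: 30.0
```

```bash
python3 - <<'E'
from h import *
np.set_printoptions(precision=2,suppress=True)
c=cam("side");w=cam("wrist");o=get_obs();print(o["tool_pos"],np.degrees(o["tcp_rot"]),o["grip_width"],o["contact_force"])
g=w["img"].max(2).astype(int)
# positions of clip/tip predicted
for p in((539.5,93.5,24),(567,77,20)): print(proj(w,p))
save("w9",w["img"])
for q,z in(("pointer_tip",20),("clip",16)):
  for n,cc in(("wrist",w),("side",c)):
    for k in pinpoint(q,n)[:1]: print(q,n,k["p"],np.array(k["at"]),back(cc,k["at"],z))
for r in range(100,200,6): print(r,' '.join('%3d'%v for v in g[r,184:276:2]))
E
```

```text
[556.88  42.32  35.83] [179.95  -0.01  74.33] 15.273054420777179 [ 0.45 -0.47  4.19]
[np.float64(166.8463483263793), np.float64(203.01910736238767)]
[np.float64(179.07050057570237), np.float64(255.04199450132475)]
pointer_tip wrist 0.66 [176.8 251.5] [565.29  78.98  20.  ]
pointer_tip side 0.78 [227.  232.3] [567.01  88.32  20.  ]
100 239 239 239 239 239 239 239 239 240 239 239 239 238 239 240 240 239 237 237 238 238 238 238 236 238 238 237 238 237 237 237 238 237 237 237 238 237 237 237 238 238 238 237 237 236 237
106 239 239 239 240 240 239 239 239 238 239 239 239 237 237 237 237 237 237 238 239 239 239 237 238 238 238 238 238 237 237 237 237 237 237 238 237 237 237 237 237 237 237 237 237 237 238
112 237 238 239 239 237 237 238 237 239 239 239 238 237 237 237 237 237 238 240 239 237 237 238 237 237 237 238 237 237 237 238 238 237 237 237 238 238 238 237 237 237 237 238 237 237 237
118 237 237 237 237 237 237 237 236 237 237 238 237 238 238 238 237 237 238 238 237 237 237 237 237 237 237 237 237 237 238 237 238 237 237 237 237 238 239 238 236 237 237 237 237 237 238
124 237 237 237
[... 1728 characters left out ...]
 228 228 229 229 228 228 230 229 229 230 230 230 230 230 230 230 230 229 230 229 227 129 111 110 110 112 150 160 220 229 229 229 229 229
184 228 228 227 228 228 227 228 229 229 228 229 228 228 228 228 228 229 228 229 228 228 228 228 227 228 227 227 227 229 229 228 229 225 134 119 120 117 116 147 161 226 228 227 228 227 228
190 228 228 228 227 227 228 227 227 227 228 227 226 227 227 228 227 228 227 227 228 227 228 227 227 227 227 227 226 226 227 226 226 224 134 121 116 116 118 150 213 227 228 227 226 227 227
196 226 227 227 227 227 226 227 227 227 227 227 226 226 227 226 227 228 226 226 213 154 151 149 152 178 152 152 148 148 152 158 151 147 118 117 119 112 115 149 149 172 162 225 226 226 226
```

Firm grip on the post (15.3 mm). Drawing back most of the way, slowly.

{"fn": "play_rows", "kwargs": {"rows": [[[-0.05, 0.014, 0], [0, 0, 0]], [[-0.1, 0.028, 0], [0, 0, 0]], [[-0.1, 0.028, 0], [0, 0, 0]], [[-0.1, 0.028, 0], [0, 0, 0]], [[-0.1, 0.028, 0], [0, 0, 0]], [[-0.1, 0.028, 0], [0, 0, 0]], [[-0.1, 0.028, 0], [0, 0, 0]], [[-0.1, 0.028, 0], [0, 0, 0]], [[-0.1, 0.028, 0], [0, 0, 0]], [[-0.05, 0.014, 0], [0, 0, 0]], [[0, 0, 0], [0, 0, 0]], [[0, 0, 0], [0, 0, 0]]]}}

```text
time: 23.9
tool_pos: [531.6, 49.7, 35.9]
tcp_rot: [3.137, -0.001, 1.297]
contact_force: [7.0, -1.6, 0.2]
grip_width: 15.3
finger_force: 30.0
```

```bash
cat > m.py <<'E'
from h import *
np.set_printoptions(precision=2,suppress=True)
w=cam("wrist");o=get_obs();print(o["tool_pos"],np.degrees(o["tcp_rot"]),o["grip_width"],o["contact_force"],o["time"])
g=w["img"].max(2).astype(int)
save("m%d"%(o["time"]*100),w["img"])
a=np.radians(-15.8)
for r in range(154,200,3): print(r,' '.join('%3d'%v for v in g[r,228:280]))
def d(rc,cc,zc,rp,cp,zp): return (back(w,(rc,cc),zc)-back(w,(rp,cp),zp))[:2]@[np.cos(a),np.sin(a)]
E
python3 m.py
```

```text
[531.56  49.63  35.84] [179.74  -0.05  74.32] 15.289733973107491 [ 6.84 -2.63  0.37] 23.95
154 234 233 234 234 233 234 234 234 233 234 233 233 232 233 233 233 233 233 233 232 232 232 233 233 233 233 232 233 233 233 232 233 233 232 233 232 232 232 232 231 232 232 232 231 232 231 232 232 231 232 231 231
157 233 233 233 234 233 234 233 233 232 233 233 232 233 233 232 233 233 233 232 233 231 232 232 231 232 232 232 232 231 231 232 231 232 231 231 231 231 232 232 232 231 232 232 231 232 232 232 231 231 231 232 230
160 236 237 236 236 236 235 231 230 230 229 160 120 116 115 111 112 111 112 115 114 114 115 114 114 111 112 135 176 191 224 229 231 231 234 235 235 235 235 235 233 212 226 231 232 232 235 235 235 235 232 207 194
163 237 237 237 236 237 237 237 237 236 232 146  86  79  79  78  78  79  79  78  78  78  75  77  76  80  82 120 187 230 237 236 236 237 236 237 237 236 236 236 237 237 237 237 237 236 237 237 236 236 237 236 236
166 236 236 237 237 236 236 237 237 237 231 144  85  78  77  78  80  78  78  76  77  78  74  71  76  77  80 112 157 193 230 236 236 237 237 236 237 237 237 237 2
[... 1682 characters left out ...]
 226 227 227 226 226 227 226 227 227 228 227 226 226 226 226 226
193 227 228 227 227 227 225 225 224 221 193 186 220 227 227 227 226 223 224 224 224 223 185 132 116 117 117 117 116 114 116 116 140 147 158 212 225 226 223 225 226 226 227 226 225 226 226 227 225 225 226 226 226
196 177 160 152 152 150 148 148 148 146 149 152 169 158 151 150 150 148 148 147 152 171 152 124 116 114 115 116 114 113 114 118 140 147 149 148 150 152 159 211 224 225 226 225 225 225 225 225 225 225 225 225 225
199 148 148 148 148 148 148 148 147 148 147 148 148 147 148 149 147 147 147 147 147 144 123  92  86  83  84  82  85  90  93  98 137 147 147 148 147 146 148 156 211 224 225 225 225 225 224 223 223 224 225 224 224
```

{"fn": "play_rows", "kwargs": {"rows": [[[-0.053, 0.015, 0], [0, 0, 0]], [[-0.053, 0.015, 0], [0, 0, 0]], [[-0.053, 0.015, 0], [0, 0, 0]], [[0, 0, 0], [0, 0, 0]], [[0, 0, 0], [0, 0, 0]], [[0, 0, 0], [0, 0, 0]]]}}

```text
time: 24.7
tool_pos: [526.9, 51.0, 35.8]
tcp_rot: [3.137, -0.001, 1.297]
contact_force: [7.3, -1.4, -0.1]
grip_width: 15.4
finger_force: 30.0
```

```bash
sed -i 's/range(154,200,3)/(163,172,181,184,187,190)/' m.py; python3 m.py; python3 -c "
import cv2,glob,os
f=max(glob.glob('pics/m*.png'),key=os.path.getmtime);cv2.imwrite('pics/z.png',cv2.resize(cv2.imread(f)[140:240,200:310],None,fx=6,fy=6,interpolation=cv2.INTER_CUBIC))"
```

```text
[526.92  50.97  35.86] [179.73  -0.05  74.32] 15.548958293947493 [ 7.24 -1.96 -0.13] 24.75
163 236 236 237 236 236 236 237 237 237 237 236 237 236 236 236 236 234 207 125  84  77  79  80  78  77  77  79  76  79  76  76  78  78  82 127 221 235 236 236 237 236 237 236 237 236 236 236 236 236 237 237 237
172 237 236 237 236 236 236 236 235 236 236 236 236 236 236 236 236 235 206 125  80  76  77  75  75  73  74  73  77  73  71  75  76  75  85 155 223 233 235 236 236 236 236 237 236 234 234 234 235 236 236 236 236
181 230 229 229 229 229 230 229 230 229 229 229 229 229 229 229 229 229 228 229 229 226 187 134 118 118 119 118 117 115 116 118 138 148 153 180 221 228 228 229 227 227 228 227 228 228 228 226 228 228 227 227 227
184 228 229 229 228 229 227 228 228 228 228 228 228 228 228 228 228 228 228 228 229 225 187 136 117 119 119 119 119 117 116 119 141 150 151 160 212 226 228 227 227 227 226 227 227 227 226 227 227 228 227 226 227
187 228 229 228 228 229 228 227 228 228 227 228 228 228 227 228 227 227 228 228 228 224 185 134 118 117 118 118 117 115 116 119 141 149 151 154 167 218 227 227 227 227 227 227 227 226 227 228 227 227 227 227 226
190 229 228 228 228 228 227 228 227 228 228 228 228 227 228 228 228 227 227 227 227 224 185 134 119 118 119 118 116 115 114 118 142 149 159 212 225 227 227 226 227 226 227 227 227 227 226 227 226 226 226 225 226
```

View pics/z.png

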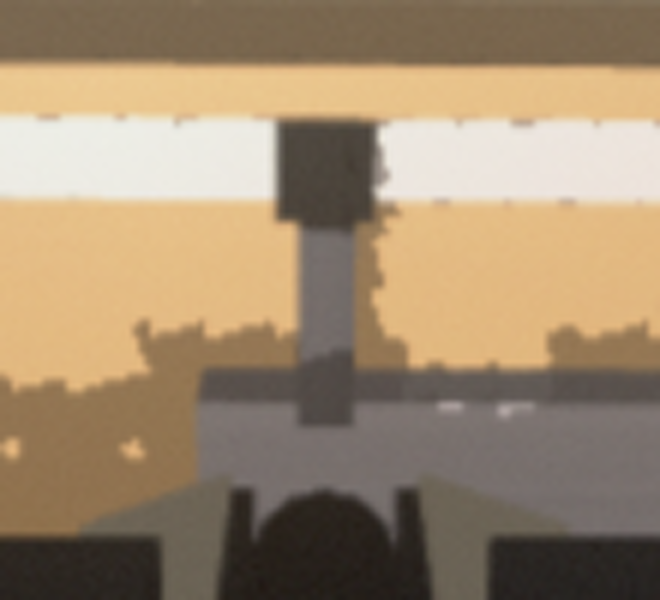

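The pointer bar (cols 249.4–258.7) is centred under the clip (245.6–262.2), about 0.1 mm apart. Holding.

{"fn": "play_rows", "kwargs": {"rows": [[[0, 0, 0], [0, 0, 0]], [[0, 0, 0], [0, 0, 0]], [[0, 0, 0], [0, 0, 0]], [[0, 0, 0], [0, 0, 0]], [[0, 0, 0], [0, 0, 0]], [[0, 0, 0], [0, 0, 0]], [[0, 0, 0], [0, 0, 0]], [[0, 0, 0], [0, 0, 0]], [[0, 0, 0], [0, 0, 0]], [[0, 0, 0], [0, 0, 0]], [[0, 0, 0], [0, 0, 0]], [[0, 0, 0], [0, 0, 0]]]}}

```text
time: 26.25
tool_pos: [526.9, 51.0, 35.9]
tcp_rot: [3.137, -0.001, 1.297]
contact_force: [7.3, -1.5, -0.0]
grip_width: 15.3
finger_force: 30.0
```

{"fn": "play_rows", "kwargs": {"rows": [[[0, 0, 0], [0, 0, 0]], [[0, 0, 0], [0, 0, 0]], [[0, 0, 0], [0, 0, 0]], [[0, 0, 0], [0, 0, 0]], [[0, 0, 0], [0, 0, 0]], [[0, 0, 0], [0, 0, 0]], [[0, 0, 0], [0, 0, 0]], [[0, 0, 0], [0, 0, 0]], [[0, 0, 0], [0, 0, 0]], [[0, 0, 0], [0, 0, 0]], [[0, 0, 0], [0, 0, 0]], [[0, 0, 0], [0, 0, 0]]]}}

```text
time: 27.75
tool_pos: [526.9, 51.0, 35.9]
tcp_rot: [3.137, -0.001, 1.297]
contact_force: [8.9, -2.1, -0.5]
grip_width: 15.2
finger_force: 30.0
```

```bash
python3 m.py | cut -c1-220; python3 -c "
from plant import bot
print(bot.close_job())"
```

```text
[526.94  50.97  35.85] [179.73  -0.05  74.32] 15.375841788775729 [ 6.32 -0.89 -1.13] 27.8
163 237 237 237 236 237 237 237 237 236 237 237 237 237 236 236 237 234 207 123  84  79  80  79  78  77  79  79  78  79  75  76  79  78  80 128 220 235 236 236 237 236 237 236 236 237 236 237 236 237 236 236 237
172 236 236 236 236 236 237 235 236 236 236 236 237 236 236 236 236 234 206 123  80  74  76  74  74  77  76  76  75  75  74  73  74  74  87 155 222 232 234 236 236 235 236 237 235 234 234 234 235 236 236 236 236
181 230 230 230 229 230 229 229 230 229 229 229 229 229 229 229 229 228 229 228 229 226 187 136 118 118 119 117 117 118 116 117 137 149 154 180 221 227 227 228 228 227 228 228 228 227 228 228 228 227 227 227 227
184 229 229 228 229 228 228 228 228 228 229 229 228 229 228 229 228 228 229 228 229 226 185 133 116 118 119 119 117 116 115 119 141 150 150 160 214 226 227 227 228 228 227 227 226 227 227 227 226 226 227 227 227
187 228 228 229 228 228 229 228 228 228 228 228 228 228 228 227 227 228 228 227 227 225 187 134 118 117 118 119 114 115 115 118 143 148 151 156 166 218 226 227 227 226 227 226 226 227 226 227 227 227 227 226 227
190 227 228 228 228 228 227 229 228 228 228 227 228 227 227 227 227 228 227 227 227 224 185 133 119 118 118 116 116 114 114 115 142 148 157 212 225 226 226 227 226 227 226 227 226 227 227 227 226 227 226 226 226
the job is handed in; nothing more can be done
None
```

The job is handed in at 27.8 s: the lid lies flat in the middle of the mat, and the follower is still gripped with its pointer about 0.1 mm from the clip's centre, held still for the last 3 s.

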